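# Make up two call-out kits in foam trays

### The job

Make up the two call-out kits in the grey foam trays: the torch and the roll of black electrical tape go into the fault-finding tray (the one with the round cut-out), and the tape measure, the marker and the shorter of the two spanners go into the bracket-fitting tray (the one with the finger trough across it). Lay each thing flat in the cut-out of its own shape so that it sits right down on the cut-out's floor, the torch with its wide head in the wide part. Leave the roll of masking tape where it lies.

Things in the scene. Friction and masses are not known exactly. Their poses are not given: they have to be found in the camera images.
- tray_fault: Fixed grey tray 160 (x) x 175 (y) x 29 mm, dark foam, top at z=26 mm. Origin: centre of underside; +y side has a blank card. Cut-outs, mm: torch, centre x=-37 y=0, along y: head part 62 wide, y -73 to -11, floor z=14; barrel part 46 wide, y -11 to 73, floor z=22 (torch lies level, head to -y); a scallop 70 wide crosses at y 18 to 48. Tape: round, 64 across, centre x=38 y=0, floor z=16.
- tray_fitting: Fixed grey tray like the other (size, foam top z=26 mm, origin, axes). Cut-outs in mm, all along y, centred on y=0: tape measure at x=45, 50 x 116, floor z=14; spanner at x=-13, 156 long, 34 wide at the ends, 24 at the shank, floor z=18; marker at x=-55, 28 x 148, floor z=16. A finger trough (y -20 to 20, x -76 to 20, floor z=12) crosses the spanner's and marker's cut-outs.
- torch_mid (a point): Black torch lying on its side, 133 mm long, loose, 0.16 kg. This point: on its axis, half way along; seated in the tray it is 25 mm above the head floor. y runs along the torch from the head (48 mm across, y -66 to -17) to the barrel's end (34 mm across, y -17 to 66); it may be rolled about y. On the bench the barrel's end may sag by up to 6 degrees. Grip the barrel from above near y=5 mm.
- tape_electrical: Roll of black electrical tape lying flat, 53 mm across, 19 mm high, loose, 0.05 kg; solid (grip it across the outside). Origin: centre of its underside, z up.
- tape_measure: Yellow tape measure standing on edge, loose, 0.24 kg: 104 mm long (y), 65 mm high. Origin: centre of the underside of the whole length, z up. The case, 36 mm thick in x, spans y -23 to 52; only a thin tongue with the hook (20 mm wide, up to 14 mm high) spans y -52 to -23. Grip the case across x near y=14 mm. Either way round in its cut-out.
- marker_mid (a point): White marker pen with a red cap, 135 mm long, 16 mm thick, round, lying down, loose, 15 g. This point is its middle, on its axis, 8 mm above what it lies on. y runs along the pen; it may be rolled about y. Either way round in its cut-out.
- spanner_short: The short combination spanner, 144 mm long (y), lying flat, loose, 0.09 kg: ends 22 and 19 mm wide, up to 7 mm thick; shank 8 mm wide, 1 to 5 mm above the underside. Origin: centre of its underside, z up. Either way round in its cut-out.
- tape_masking: Roll of cream masking tape lying flat, 104 mm across, 25 mm high; not part of a kit. Origin: centre of its underside.

How it is judged:
At the end, for the whole second after the job is handed in: Each thing lies flat, released and at rest in its own cut-out of the right tray: within 12 mm of the cut-out's centre in the tray's x and y, within 4 mm of its seated height, level within 0.12 rad (torch axis 0.07 rad) (x of torch_mid in the frame of tray_fault between -0.049 and -0.025 m and y of torch_mid in the frame of tray_fault between -0.012 and 0.012 m and z of torch_mid in the frame of tray_fault between 0.035 and 0.043 m and angle between torch_mid's own y axis and vertical between 1.5 and 1.64 rad and x of tape_electrical in the frame of tray_fault between 0.026 and 0.05 m and y of tape_electrical in the frame of tray_fault between -0.012 and 0.012 m and z of tape_electrical in the frame of tray_fault between 0.012 and 0.02 m and x of tape_measure in the frame of tray_fitting between 0.033 and 0.057 m and y of tape_measure in the frame of tray_fitting between -0.012 and 0.012 m and z of tape_measure in the frame of tray_fitting between 0.01 and 0.018 m and x of spanner_short in the frame of tray_fitting between -0.025 and -0.001 m and y of spanner_short in the frame of tray_fitting between -0.012 and 0.012 m and z of spanner_short in the frame of tray_fitting between 0.014 and 0.022 m and x of marker_mid in the frame of tray_fitting between -0.067 and -0.043 m and y of marker_mid in the frame of tray_fitting between -0.012 and 0.012 m and z of marker_mid in the frame of tray_fitting between 0.02 and 0.028 m and angle between each of tape_electrical, tape_measure, spanner_short's own z axis and vertical below 0.12 rad and linear speed of each of tape_electrical, tape_measure, spanner_short below 0.02 m/s); the robot touches nothing.
It fails at once if the masking tape was moved by more than 25 mm (distance of tape_masking from where it was at the start of the episode above 0.025 m).
It also fails if it takes over 120 s, if anything falls off the work surface, if the arm or the gripper's body presses on something with over 40 N, if the wrist force passes 120 N, or if a joint passes its speed limit or range.

### The arm

A 7-joint arm with a two-finger parallel gripper is mounted at the origin on a cart in front of the work surface, level with it; the furniture and walls round the work are solid. World frame = base frame: x ahead of the robot, y to its left, z up, the work surface at z = 0. Lengths are in m, angles in rad, forces in N, time in s.
With the tool pointing down it reaches from about 0.425 to 0.875 m from the base axis. Payload 9.9 kg.
Tool frame: the origin (TCP) lies between the finger pads; the fingertips stand 19 mm ahead of it and the grasp point (between the pads) is the TCP; z points along the fingers, y is the line along which they close (so a half turn about z gives the same grasp; the last joint's range is limited). The gripper opens to 85 mm and grips with 20 to 120 N. Pads are 22 mm wide; open, the fingers measure 114 mm over their backs; the gripper's body (76 mm by 85 mm) begins 54 mm behind the grasp point. The pads swing forward as they close: fully open they stand 13 mm farther back than shut.
Start: joints at [-1.433, 0.576, 0.025, 1.437, -0.015, 1.129, -0.057], TCP at [0.148, 0.658, 0.25] pointing down, gripper open.
Joint ranges: [-2.76, 2.76], [-0.34, 2.15], [-1.52, 1.57], [0.19, 2.46], [-1.09, 4.23], [0.17, 1.99], [-2.82, 2.82]. Speed limits (rad/s): [2.22, 2.22, 3.01, 3.01, 3.14, 3.14, 3.14].

### API

Orientations are given as a unit quaternion [w, x, y, z].
In Python, from rig import reach, movel, set_joints, set_gripper, wait, solve_ik, read_state, read_camera, MotionError, finish_job gives the robot as it stands. Calls block until the motion is done:
- reach(position, orientation): joint-space move of the TCP to a pose.
- movel(position, rate=0.15, orientation=None, max_force=None): straight line of the TCP; orientation=None keeps the orientation; rate is the mean speed in m/s. With max_force (N) it stops when the force on the tool has changed by that much, and returns True; else False.
- set_joints(angles): joint-space move.
- set_gripper(opening, strength=None): finger opening in m; strength is the grip in N (None keeps the last); returns when the fingers have stopped.
- wait(seconds).
- solve_ik(position, orientation): joint angles nearest the present ones, or None.
- read_state(): the state.
- read_camera(name): name is "scene" or "top"; returns a dict with "color" (384x512x3 uint8, red, green, blue), "fx", "fy", "cx", "cy" (pixels), "origin" and "attitude" of the camera in the world. Camera axes: x right, y down, z forward; pixel columns grow to the right and rows downward; lengths in m; the calibration is good to about 2 mm. A picture is of the moment at which its call begins. There is no depth.
A pose or a line that the arm cannot do raises MotionError and nothing moves.
- finish_job(): hands the job in; it is judged then, once.
The state is a dict: "t": time; "q": joint angles; "qvel": joint speeds; "joint_torque": joint torques, N m; "eef_pos": TCP position; "tcp_rot": TCP orientation; "contact_force": force on the tool from outside, world axes, zero at the start; "ft_torque": the same for the moment, N m; "grip_width": finger opening in m; "grasp_force": force on a finger pad.
Only numpy, scipy, OpenCV 4.12 (cv2) and the standard library are available. Lean on these libraries where they do the work, as an engineer would, in place of code of your own. Each camera call takes 0.05 s, during which the arm holds its last target. There are 200 camera calls.

## Working session

There is one attempt and no reset: what is moved stays moved. The work goes in short steps, each a Python script; the robot and the scene stay as the last script left them, time stands still between calls to the robot, and variables do not carry over. Pictures are saved under pics/ and viewed, at most 14 in all, crops included, and the job is handed in when it is done.

```bash
mkdir -p pics; ls
python3 - <<'E'
from rig import *
import cv2
for n in("top","scene"):
    c=read_camera(n); cv2.imwrite(f"pics/{n}0.png",cv2.resize(c["color"][:,:,::-1],(800,600),interpolation=cv2.INTER_CUBIC))
    print(n,{k:v for k,v in c.items() if k!="color"})
print(read_state())
E
```

```text
pics
top {'fx': 449.9677277260486, 'fy': 449.9677277260486, 'cx': 254.36507820901193, 'cy': 190.733750585503, 'origin': array([ 0.37454019, -0.17984159,  1.05452275]), 'attitude': array([ 0.0355533 , -0.7002863 ,  0.71164548, -0.04354045])}
scene {'fx': 361.304551038098, 'fy': 361.304551038098, 'cx': 255.06237924821374, 'cy': 189.6713019927878, 'origin': array([0.136241  , 0.34069234, 0.59946211]), 'attitude': array([ 0.1321106 , -0.26859005,  0.86694228, -0.39851883])}
{'t': 0.1, 'q': array([-1.43283583,  0.57642967,  0.02484014,  1.43781995, -0.01498695,
        1.12899906, -0.05646622]), 'qvel': array([-0.00126953, -0.00243679, -0.0002708 , -0.00246602,  0.00198278,
       -0.00052055,  0.00019272]), 'joint_torque': array([ 7.38357572e-03, -7.67299318e+01,  2.25838289e+00, -2.86607248e+01,
        1.58572267e-02,  8.50371405e-03,  1.86511517e-05]), 'eef_pos': array([0.14837325, 0.65810648, 0.24954248]), 'tcp_rot': array([-4.03333746e-05,  1.10614406e-01,  9.93863125e-01, -7.34661048e-04]), 'contact_force': array([-0.08420439,  0.55689516,  0.70374674]), 'ft_torque': array([ 0.02893176, -0.02499496, -0.01620035]), 'grasp_force': 0.0, 'grip_width': 0.08542650229976412}
```

View pics/top0.png

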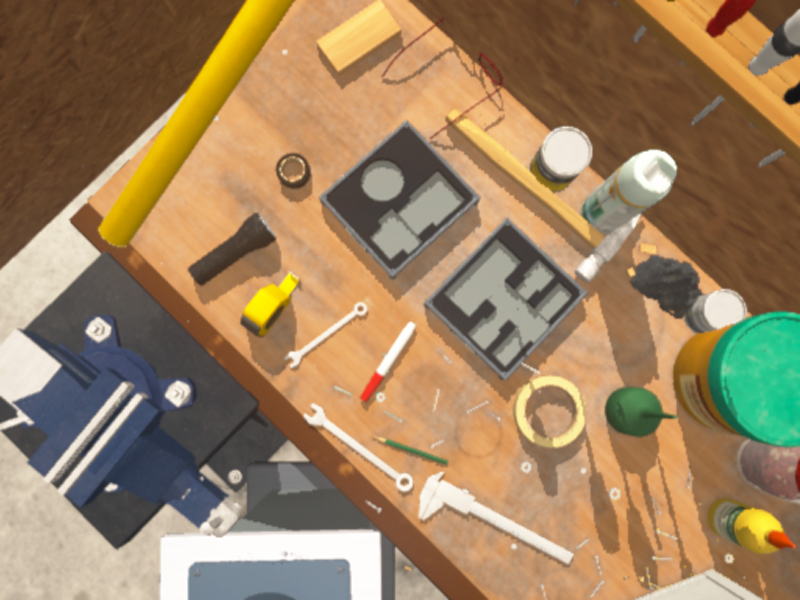

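View pics/scene0.png

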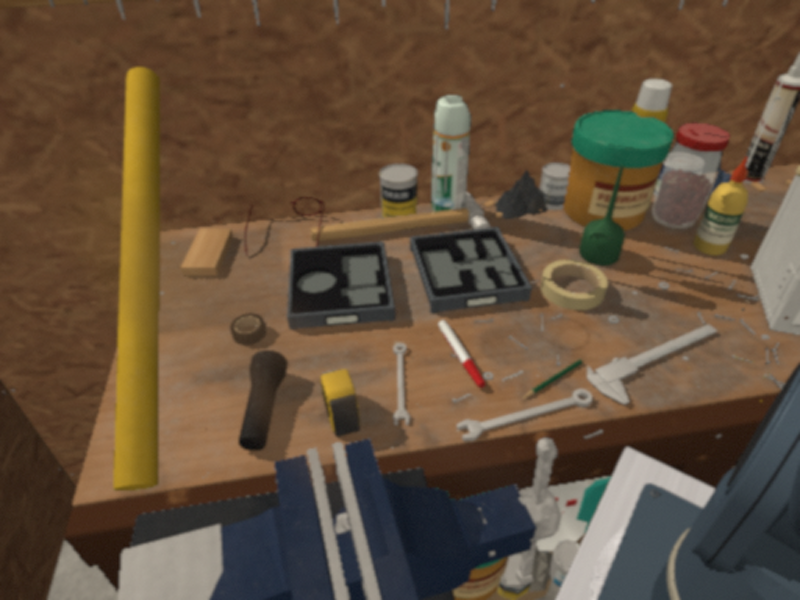

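The top view shows, in 800x600 pixels: fault tray centred near (400,198), fitting tray near (506,298), torch (232,248) with its head at (262,228), tape measure (270,303), short spanner (328,335), marker (388,360), masking tape (550,412). The small dark roll at (293,170) is probably the electrical tape. A yellow rail runs from (115,230) to (270,0).

```bash
cat > h.py <<'E'
import numpy as np, cv2
from rig import *
from scipy.spatial.transform import Rotation as R
def cam(n):
    c=read_camera(n); c["R"]=R.from_quat(np.roll(c["attitude"],-1)).as_matrix(); return c
def ray(c,u,v): return c["R"]@np.array([(u-c["cx"])/c["fx"],(v-c["cy"])/c["fy"],1])
def at(c,u,v,z):
    d=ray(c,u,v); return (c["origin"]+d*(z-c["origin"][2])/d[2])
def proj(c,P):
    p=(np.atleast_2d(P)-c["origin"])@c["R"]; return np.c_[p[:,0]/p[:,2]*c["fx"]+c["cx"],p[:,1]/p[:,2]*c["fy"]+c["cy"]]
def rect(c,x0,y0,x1,y1,z,s):
    """rectified picture: column=(y1-y)*s (left=+y), row=(x1-x)*s (up=+x)"""
    W=[(x1,y1),(x1,y0),(x0,y0),(x0,y1)]
    src=proj(c,[(*w,z) for w in W]).astype(np.float32)
    w,h=round((y1-y0)*s),round((x1-x0)*s)
    H=cv2.getPerspectiveTransform(src,np.float32([(0,0),(w,0),(w,h),(0,h)]))
    im=cv2.warpPerspective(c["color"][:,:,::-1],H,(w,h),flags=cv2.INTER_CUBIC)
    return im
E
python3 - <<'E'
from h import *
c=cam("top"); k=1.5625
for n,u,v,z in [("trayF",400,198,.026),("trayFit",506,298,.026),("torchhead",262,228,.02),("torchend",195,275,.02),("meas",270,303,.03),("sp",328,335,0),("mark",388,360,.008),("mask",550,412,.025),("el",293,170,.019),("long",358,445,0),("calip",500,520,0)]:
    p=at(c,u/k,v/k,z); print(n,p.round(3),np.hypot(*p[:2]).round(3))
s=cam("scene")
# rail ends
print("base px",proj(c,[[0,0,0]])*k, proj(s,[[0,0,0]])*k)
for (ut,vt) in ((115,230),(200,110),(270,0)):
    o=c["origin"];d=ray(c,ut/k,vt/k)
    for z in (0,.1,.2,.3,.4,.5):
        P=at(c,ut/k,vt/k,z);print((ut,vt),z,P.round(3),(proj(s,P)*k).round())
E
```

```text
trayF [ 0.641 -0.199  0.026] 0.671
trayFit [ 0.488 -0.353  0.026] 0.602
torchhead [0.599 0.008 0.02 ] 0.599
torchend [0.53  0.107 0.02 ] 0.54
meas [ 0.485 -0.006  0.03 ] 0.485
sp [ 0.439 -0.088  0.   ] 0.447
mark [ 0.4   -0.177  0.008] 0.437
mask [ 0.32  -0.411  0.025] 0.521
el [ 0.688 -0.038  0.019] 0.689
long [ 0.276 -0.131  0.   ] 0.305
calip [ 0.165 -0.337  0.   ] 0.375
base px [[268.22340096 643.14418354]] [[728.83229272 634.19375001]]
(115, 230) 0 [0.604 0.235 0.   ] [[130. 494.]]
(115, 230) 0.1 [0.582 0.195 0.1  ] [[144. 427.]]
(115, 230) 0.2 [0.56  0.156 0.2  ] [[160. 349.]]
(115, 230) 0.3 [0.538 0.117 0.3  ] [[180. 255.]]
(115, 230) 0.4 [0.517 0.077 0.4  ] [[204. 141.]]
(115, 230) 0.5 [0.495 0.038 0.5  ] [[233.  -1.]]
(200, 110) 0 [0.791 0.109 0.   ] [[127. 362.]]
(200, 110) 0.1 [0.752 0.081 0.1  ] [[138. 311.]]
(200, 110) 0.2 [0.712 0.054 0.2  ] [[151. 249.]]
(200, 110) 0.3 [0.673 0.027 0.3  ] [[167. 175.]]
(200, 110) 0.4 [ 0.633 -0.001  0.4  ] [[187.  84.]]
(200, 110) 0.5 [ 0.594 -0.028  0.5  ] [[213. -31.]]
(270, 0) 0 [0.97  0.001 0.   ] [[118. 281.]]
(270, 0) 0.1 [ 0.914 -0.016  0.1  ] [[127. 238.]]
(270, 0) 0.2 [ 0.857 -0.033  0.2  ] [[139. 187.]]
(270, 0) 0.3 [ 0.801 -0.051  0.3  ] [[153. 125.]]
(270, 0) 0.4 [ 0.744 -0.068  0.4  ] [[171.  48.]]
(270, 0) 0.5 [ 0.688 -0.085  0.5  ] [[193. -51.]]
```

Run:
```python
from h import *
c=cam("top")
def grid(im,x1,y1,s):
    for i in range(0,im.shape[1],1):
        pass
    h,w=im.shape[:2]
    for y in np.arange(-.5,.2,.05):
        u=round((y1-y)*s)
        if 0<=u<w: cv2.line(im,(u,0),(u,8),(255,255,255),1); cv2.putText(im,f"{y:.2f}",(u-12,20),0,.35,(255,255,255),1)
    for x in np.arange(.3,.8,.05):
        v=round((x1-x)*s)
        if 0<=v<h: cv2.line(im,(0,v),(8,v),(255,255,255),1); cv2.putText(im,f"{x:.2f}",(10,v+4),0,.35,(255,255,255),1)
    return im
s=1600
cv2.imwrite("pics/tr.png",grid(rect(c,.37,-.48,.74,-.08,.026,s),.74,-.08,s))
s=1550
cv2.imwrite("pics/ob.png",grid(rect(c,.35,-.27,.73,.16,0.0,s),.73,.16,s))
```

```text
(no output)
```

View pics/tr.png

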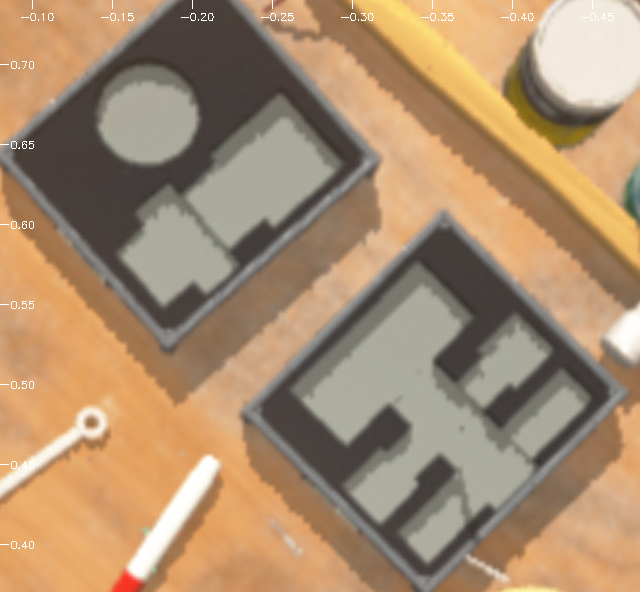

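View pics/ob.png

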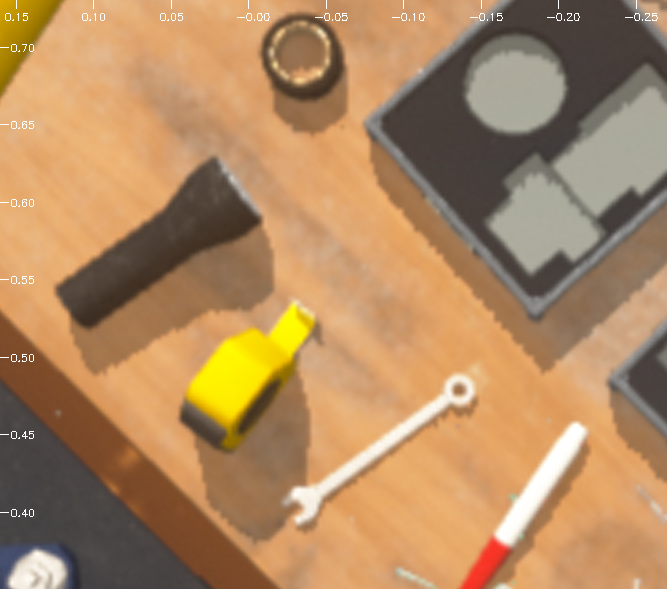

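```bash
cat > ov.py <<'E'
from h import *
from scipy.optimize import minimize
E
python3 - <<'E'
from h import *
t=cam("top"); s=cam("scene")
def box(o,yaw,x0,x1,y0,y1,z0,z1):
    B=np.array([(x,y,z) for z in(z0,z1) for x,y in((x0,y0),(x1,y0),(x1,y1),(x0,y1))])
    return R.from_euler("z",yaw,degrees=True).apply(B)+[*o,0]
E=[(0,1),(1,2),(2,3),(3,0),(4,5),(5,6),(6,7),(7,4),(0,4),(1,5),(2,6),(3,7)]
F=((.641,-.199),42.1);G=((.4885,-.352),45.5)
items=[]
for T,cs in((F,[(-68,-6,-73,-11,14),(-60,-14,-11,73,22),(6,70,-32,32,16)]),(G,[(20,70,-58,58,14),(-69,-41,-74,74,16),(-30,4,-78,78,18)])):
    items.append((box(*T,-.08,.08,-.0875,.0875,0,.029),(0,255,0)))
    for a,b,c_,d,z in cs: items.append((box(*T,a/1e3,b/1e3,c_/1e3,d/1e3,z/1e3,.026),(255,255,0)))
yaw=lambda d:np.degrees(np.arctan2(-d[0],d[1]))  # own y axis dir -> yaw
tm=yaw((-.75,.66)); mo=(.492,-.004)
items+= [(box(mo,tm,-.018,.018,-.023,.052,0,.065),(255,0,0)),(box(mo,tm,-.01,.01,-.052,-.023,0,.014),(255,0,0))]
ty=yaw((-.568,.823))
items+= [(box((.5657,.0548),ty,-.017,.017,-.017,.066,.004,.038),(0,0,255)),(box((.5657,.0548),ty,-.024,.024,-.066,-.017,0,.048),(0,0,255))]
items+= [(box((.442,-.0855),yaw((.573,-.819)),-.011,.011,-.072,.072,0,.007),(255,0,255))]
m1=at(t,411/1.5625,324/1.5625,.008);m2=at(t,365/1.5625,399/1.5625,.008); print("marker",m1,m2,np.linalg.norm(m1-m2))
mm=(m1+m2)[:2]/2
items+= [(box(mm,yaw((m1-m2)[:2]),-.008,.008,-.0675,.0675,0,.016),(255,0,255))]
items+= [(box((.689,-.036),0,-.0265,.0265,-.0265,.0265,0,.019),(255,0,255))]
for c,n,(u0,v0,w,h) in((t,"top",(110,70,270,200)),(s,"scene",(140,145,210,157))):
    k=800/w*0.99
    im=cv2.resize(c["color"][v0:v0+h,u0:u0+w,::-1],None,fx=k,fy=k,interpolation=cv2.INTER_CUBIC)
    for P,col in items:
        p=((proj(c,P)-[u0,v0]+.5)*k)
        for a,b in E: cv2.line(im,tuple(p[a].astype(int)),tuple(p[b].astype(int)),col,1,cv2.LINE_AA)
    cv2.imwrite(f"pics/ov_{n}.png",im); print(im.shape)
E
```

```text
marker [ 0.45274424 -0.21223746  0.008     ] [ 0.34309554 -0.14236523  0.008     ] 0.13001910486470722
(587, 792, 3)
(592, 792, 3)
```

View pics/ov_top.png

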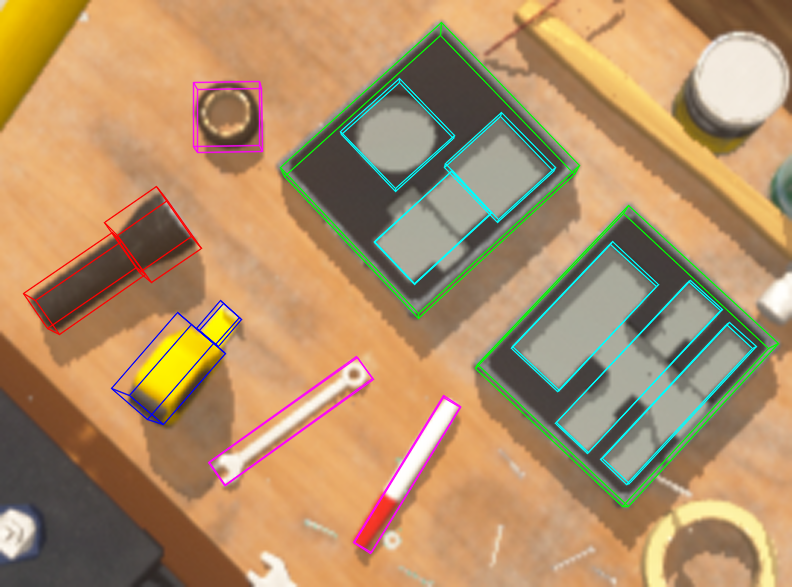

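View pics/ov_scene.png

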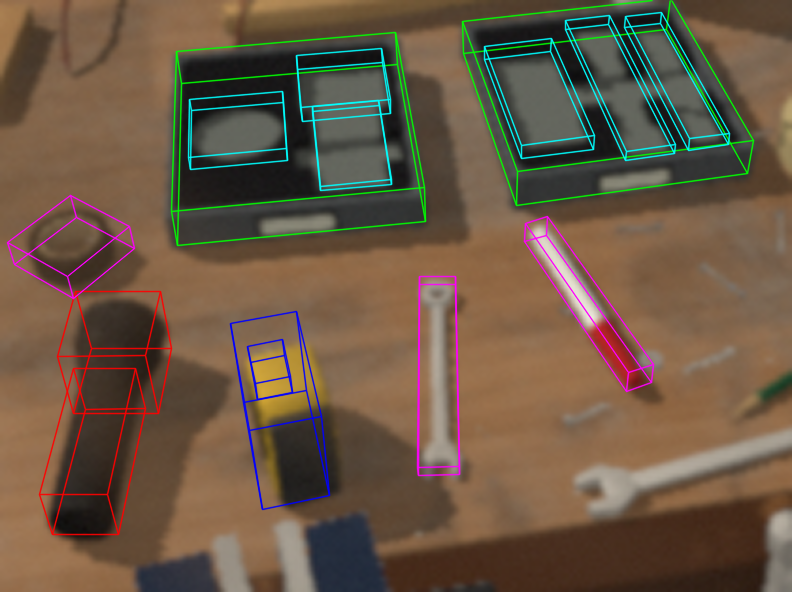

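```bash
cat >> h.py <<'E'
F=(np.array([.641,-.199]),42.1);G=(np.array([.4885,-.352]),45.5)
def inT(T,x,y): return T[0]+R.from_euler("z",T[1],degrees=True).apply([x,y,0])[:2]
def quat(a):
    a=np.radians(a); y=np.array([np.cos(a),np.sin(a),0]); z=np.array([0,0,-1.]); M=np.c_[np.cross(y,z),y,z]
    return np.roll(R.from_matrix(M).as_quat(),1)
def best(p,a):
    o=[(abs(q[6]),b) for b in(a,a+180) if (q:=solve_ik(p,quat(b))) is not None]
    if not o: raise MotionError(f"ik {p} {a}")
    return min(o)[1]
def st(tag):
    s=read_state(); print(tag,round(s["t"],1),"w",round(s["grip_width"],4),"gf",round(s["grasp_force"],1),"z",s["eef_pos"].round(4),"F",s["contact_force"].round(1))
def pick(xy,a,z,opening,strength,zs=.2):
    a=best((*xy,zs),a); set_gripper(opening,strength)
    reach((*xy,zs),quat(a))
    movel((*xy,z+.03),rate=.25)
    hit=movel((*xy,z),rate=.06,max_force=15); st(f"down hit={hit}")
    set_gripper(0,strength); st("grip")
    movel((*xy,zs),rate=.2); st("lift")
    return a
def place(xy,a,z,opening,zs=.2,f=8):
    s=read_state(); movel((*xy,zs),rate=.3,orientation=quat(a)); 
    movel((*xy,z+.03),rate=.2)
    hit=movel((*xy,z),rate=.05,max_force=f); st(f"placed hit={hit}")
    set_gripper(opening); wait(.3); movel((*xy,zs),rate=.25); st("up")
E
python3 - <<'E'
from h import *
for n,xy,a,z in [("sp",(.442,-.0855),35,.02),("mk",(.398,-.177),57.5,.02),("ms",(.490,-.007),48.7,.04),("to",(.5657,.0548),34.6,.03),("ta",(.689,-.036),132.1,.025),
  ("spP",inT(G,-.013,0),45.5,.038),("mkP",inT(G,-.051,0),45.5,.037),("msP",inT(G,.045,0),45.5,.05),("toP",inT(F,-.037,0),42.1,.05),("taP",inT(F,.038,0),132.1,.04)]:
    for zz in(z,.2):
        for b in(a,a+180):
            q=solve_ik((*xy,zz),quat(b)); print(n,zz,b,None if q is None else np.round(q,2))
E
```

```text
sp 0.02 35 [ 0.08  0.63  0.    2.25 -0.01  0.26  0.71]
sp 0.02 215 [ 0.82  0.94 -1.21  2.22  1.19  0.95  2.59]
sp 0.2 35 [-0.56  0.46  0.95  2.09 -0.5   0.83  1.29]
sp 0.2 215 [-0.71  0.69  1.36  2.1  -0.81  1.05 -1.45]
mk 0.02 57.5 [ 0.4   0.62 -0.13  2.28  0.3   0.25  1.01]
mk 0.02 237.5 [ 0.01  0.69  0.45  2.3  -0.94  0.35 -0.85]
mk 0.2 57.5 [-0.38  0.45  1.    2.13 -0.53  0.83  1.95]
mk 0.2 237.5 [-0.44  0.52  1.14  2.13 -0.63  0.88 -1.06]
ms 0.04 48.7 [-0.13  0.62  0.08  2.14 -0.12  0.38  0.89]
ms 0.04 228.7 [-0.51  0.74  0.68  2.15 -0.92  0.57 -1.43]
ms 0.2 48.7 [-0.41  0.4   0.46  1.99 -0.24  0.8   1.04]
ms 0.2 228.7 [-0.84  0.76  1.36  2.01 -0.85  1.12 -1.39]
to 0.03 34.6 [-0.29  0.71  0.17  1.94 -0.23  0.5   0.65]
to 0.03 214.6 [-0.69  0.93  0.91  1.96 -1.04  0.82 -1.72]
to 0.2 34.6 [-0.43  0.49  0.38  1.8  -0.23  0.89  0.66]
to 0.2 214.6 [-0.86  0.88  1.36  1.82 -0.92  1.25 -1.77]
ta 0.025 132.1 [ 0.08  0.83 -0.16  1.6   0.18  0.73  2.14]
ta 0.025 312.1 [-0.3   0.9   0.52  1.61 -0.58  0.79 -0.36]
ta 0.2 132.1 [-0.05  0.64  0.05  1.46 -0.04  1.04  2.32]
ta 0.2 312.1 [-0.38  
[... 501 characters left out ...]
9]
msP 0.05 45.5 [ 0.18  0.78  0.49  1.83 -0.56  0.68  1.79]
msP 0.05 225.5 [-0.02  0.93  0.91  1.83 -0.95  0.89 -0.99]
msP 0.2 45.5 [ 0.03  0.64  0.76  1.7  -0.51  1.01  1.76]
msP 0.2 225.5 [-0.12  0.8   1.13  1.7  -0.79  1.17 -1.11]
toP 0.05 42.1 [ 0.09  0.79  0.32  1.7  -0.35  0.71  1.33]
toP 0.05 222.1 [-0.2   0.97  0.91  1.72 -0.93  0.95 -1.32]
toP 0.2 42.1 [-0.09  0.67  0.66  1.58 -0.46  1.05  1.43]
toP 0.2 222.1 [-0.32  0.99  1.36  1.59 -0.98  1.38 -1.26]
taP 0.04 132.1 [ 0.27  0.81 -0.14  1.59  0.15  0.75  2.36]
taP 0.04 312.1 [-0.09  0.88  0.5   1.6  -0.54  0.8  -0.19]
taP 0.2 132.1 [ 0.08  0.65  0.18  1.46 -0.13  1.05  2.6 ]
taP 0.2 312.1 [-0.27  0.82  0.93  1.47 -0.68  1.19 -0.07]
```

Run:
```python
from h import *
movel((.148,.658,.33),rate=.2)
set_joints([.1,.45,0,1.8,0,np.pi-2.25,.85]); st("home")
print(best((.442,-.0855,.2),35))
a=pick((.442,-.0855),35,.0205,.03,30)
p=inT(G,-.013,0)
place(p,45.5+(a-35),.0205+.018+.0005,.028)
print(read_state()["q"].round(2))
```

```text
home 4.0 w 0.0853 gf 0.0 z [ 0.5528 -0.1016  0.2076] F [-0.2 -0.   1. ]
35
down hit=False 6.5 w 0.0299 gf 0.0 z [ 0.4419 -0.0855  0.0204] F [-0.4  0.1  0.6]
grip 6.8 w 0.0068 gf 29.5 z [ 0.4422 -0.0855  0.0208] F [-0.2 -0.2  3.8]
lift 7.8 w 0.0066 gf 29.3 z [ 0.4414 -0.0854  0.1992] F [ 0.4 -0.1 -1.4]
placed hit=True 10.3 w 0.0066 gf 30.3 z [ 0.4789 -0.361   0.0388] F [-0.9  1.   7.7]
up 11.8 w 0.0282 gf 0.0 z [ 0.4789 -0.3608  0.1989] F [ 0.  -0.4 -0.1]
[ 0.55  0.51  0.03  1.71 -0.02  0.92  1.38]
```

Run:
```python
from h import *
a=pick((.398,-.177),57.5,.0225,.04,25)
p=inT(G,-.051,0)
place(p,45.5+(a-57.5),.0225+.016+.001,.022)
reach((.56,-.02,.2),quat(48.7+a-57.5))
c=cam("top")
s=1700
cv2.imwrite("pics/tr2.png",rect(c,.34,-.48,.64,-.1,.026,s))
```

```text
down hit=False 14.2 w 0.0402 gf 0.0 z [ 0.398  -0.177   0.0226] F [-0.2 -0.6 -0.1]
grip 14.6 w 0.0146 gf 24.5 z [ 0.3982 -0.1772  0.0229] F [-0.3 -0.3  5.4]
lift 15.6 w 0.0144 gf 24.3 z [ 0.3975 -0.1768  0.1992] F [0.2 0.8 0.1]
placed hit=True 17.9 w 0.0143 gf 24.3 z [ 0.4523 -0.3881  0.0389] F [-0.2  0.7  6.5]
up 19.2 w 0.0217 gf 0.0 z [ 0.4522 -0.3879  0.1989] F [-0.1  0.2 -0.3]
```

View pics/tr2.png

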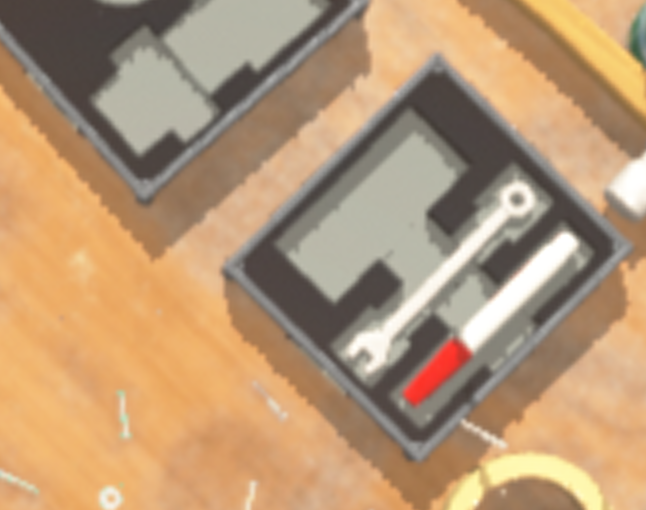

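The spanner (517,200)–(360,355) and the marker (573,240)–(407,400) lie in their cut-outs. Next are the tape measure and then the torch.

Run:
```python
from h import *
xy=np.array([.4905,-.007])+.014*np.array([-.75,.66])
a=pick(xy,48.7,.042,.08,60)
place(inT(G,.045,.014),45.5+(a-48.7),.042+.014+.0005,.050)
reach((.62,-.02,.22),quat(34.6+a-48.7))
c=cam("top")
cv2.imwrite("pics/tr3.png",rect(c,.34,-.48,.64,-.1,.026,1700))
s=cam("scene")
cv2.imwrite("pics/sc3.png",cv2.resize(s["color"][140:300,140:350,::-1],None,fx=3.7,fy=3.7,interpolation=cv2.INTER_CUBIC))
```

```text
down hit=False 23.0 w 0.0797 gf 0.0 z [0.4799 0.0022 0.0418] F [0.6 0.7 0.2]
grip 23.5 w 0.0362 gf 57.4 z [0.48   0.0022 0.0424] F [-1.2  0.5  4.6]
lift 24.4 w 0.0356 gf 58.5 z [0.4793 0.0022 0.1991] F [-0.3 -0.1 -3.4]
placed hit=True 27.0 w 0.036 gf 59.3 z [ 0.5096 -0.3098  0.0564] F [-1.1  0.3  7.4]
up 28.3 w 0.05 gf 0.0 z [ 0.5097 -0.3098  0.1996] F [-0.2  0.1 -0.6]
```

View pics/tr3.png

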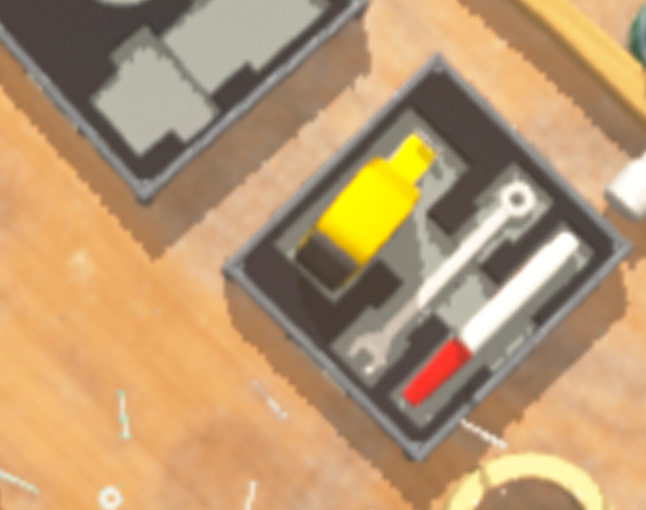

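View pics/sc3.png

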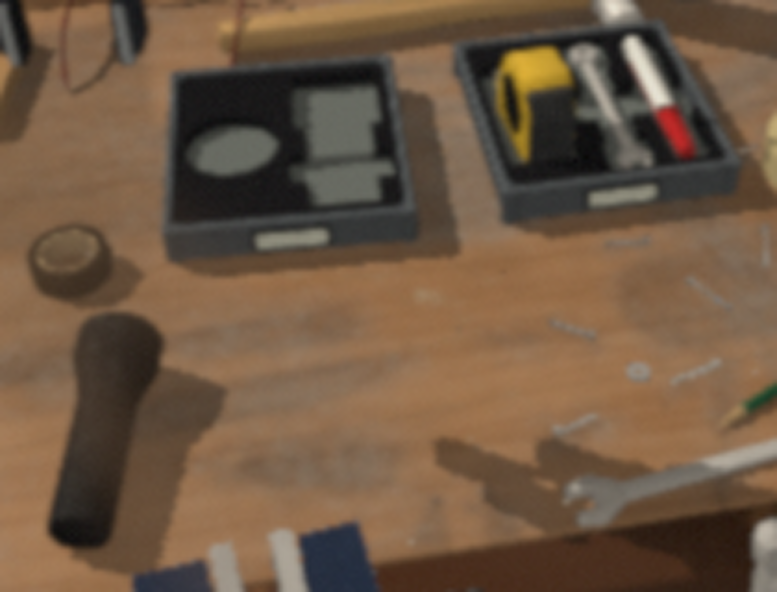

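The tape measure sits in its cut-out at (365,215). The torch and the tape roll haven't moved. Picking the torch.

Run:
```python
from h import *
a=pick((.5629,.0589),34.6,.0295,.07,50)
place(inT(F,-.037,.005),42.1+(a-34.6),.0455,.060,f=10)
a=best((.689,-.036,.2),132.1)
print(a,solve_ik((.689,-.036,.2),quat(a)))
reach((.55,0,.2),quat(34.6))
c=cam("top")
cv2.imwrite("pics/tr4.png",rect(c,.5,-.33,.75,.02,.026,2200))
```

```text
down hit=False 31.7 w 0.07 gf 0.0 z [0.5628 0.0589 0.0293] F [-0.2 -1.2 -0. ]
grip 32.2 w 0.0317 gf 49.3 z [0.5633 0.059  0.03  ] F [-0.7 -0.1  4.8]
lift 33.2 w 0.0317 gf 49.7 z [0.5621 0.0588 0.1988] F [-0.2  0.5 -2.1]
placed hit=True 35.6 w 0.0321 gf 51.0 z [ 0.6105 -0.2203  0.049 ] F [-0.7 -0.5  5.4]
up 37.0 w 0.0593 gf 0.0 z [ 0.6095 -0.2198  0.1988] F [-0.6  1.  -0.3]
312.1 [-0.28551056  0.68952228  0.49704773  1.46971684 -0.35272638  1.07187438
 -0.55078123]
```

View pics/tr4.png

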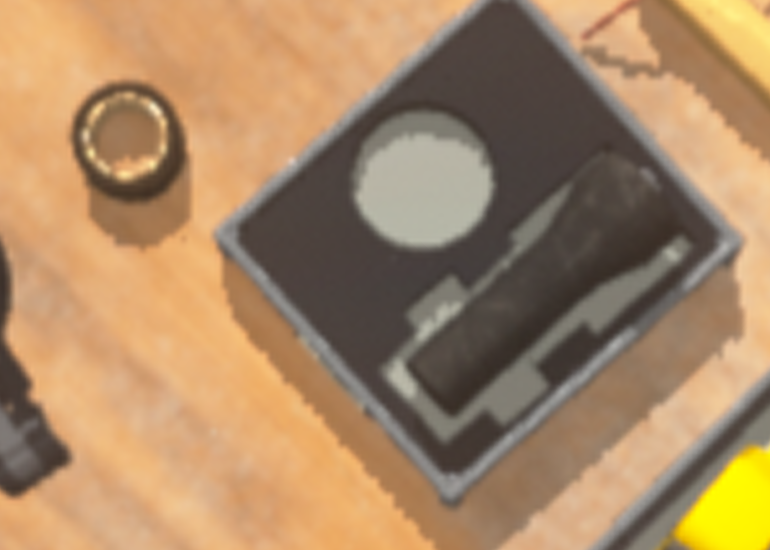

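Run:
```python
from h import *
ims=[]
for n,(u0,v0,w,h),k in(("top",(195,70,120,115),4.0),("scene",(180,140,80,80),5.7)):
    c=cam(n)
    im=cv2.resize(c["color"][v0:v0+h,u0:u0+w,::-1],None,fx=k,fy=k,interpolation=cv2.INTER_CUBIC)
    im=cv2.convertScaleAbs(im,alpha=1.7)
    Ry=R.from_euler("z",F[1],degrees=True)
    th=np.linspace(0,2*np.pi,40)
    def dr(pts,col,cl=False):
        p=(proj(c,Ry.apply(pts)+[*F[0],0])-[u0,v0]+.5)*k
        cv2.polylines(im,[p.astype(int)],cl,col,1,cv2.LINE_AA)
    for y,r in((-.066,.024),(-.03,.024),(.066,.017)):
        dr(np.c_[-.037+r*np.cos(th),np.full(40,y),.039+r*np.sin(th)],(0,255,0))
    for x0,x1,y0,y1 in((-.068,-.006,-.073,-.011),(-.06,-.014,-.011,.073)):
        dr(np.array([(x0,y0,.026),(x1,y0,.026),(x1,y1,.026),(x0,y1,.026)]),(255,255,0),True)
    ims.append(im[:456])
cv2.imwrite("pics/tor.png",np.hstack([cv2.resize(i,(395,456)) if 0 else i[:456,:400 if j==0 else 400] for j,i in enumerate(ims)]))
```

```text
(no output)
```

View pics/tor.png

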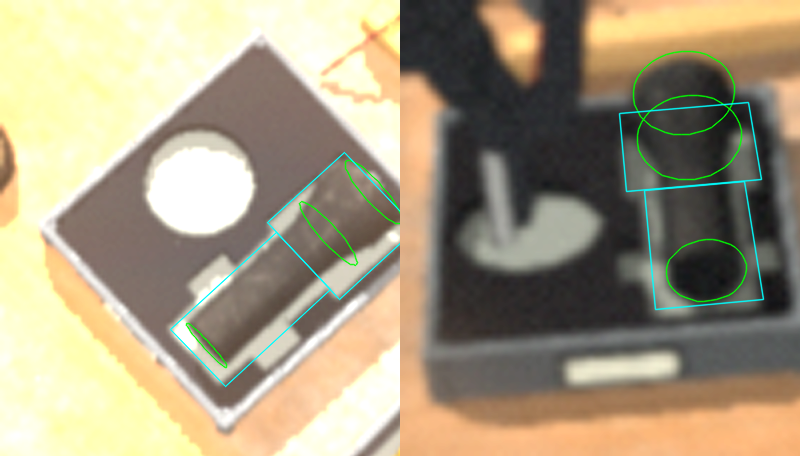

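The tail ring and head outline match the seated torch model in both views, so the torch is down. Next is the tape roll.

Run:
```python
from h import *
a=pick((.689,-.036),132.1,.0255,.075,40)
place(inT(F,.038,0),a,.0255+.0165,.062)
reach((.5,.1,.25),quat(34.6)); st("end")
t=cam("top"); s=cam("scene")
A=rect(t,.5,-.33,.75,-.05,.026,1400)
B=cv2.resize(s["color"][140:230,170:270,::-1],None,fx=3.9,fy=3.9,interpolation=cv2.INTER_CUBIC)[:350]
cv2.imwrite("pics/fin.png",np.hstack([A,B]))
```

```text
down hit=False 40.8 w 0.0748 gf 0.0 z [ 0.689  -0.0361  0.0253] F [ 0.  -0.6 -0.2]
grip 41.1 w 0.0486 gf 41.6 z [ 0.6894 -0.0361  0.0263] F [-2.2  0.1  5.8]
lift 42.2 w 0.0489 gf 41.3 z [ 0.6883 -0.0357  0.1987] F [ 0.1  0.4 -0.3]
placed hit=True 44.2 w 0.0484 gf 42.1 z [ 0.6687 -0.1733  0.0423] F [-1.   0.1  6.8]
up 45.5 w 0.0621 gf 0.0 z [ 0.6685 -0.173   0.1987] F [ 0.1 -0.6 -1. ]
end 46.8 w 0.0623 gf 0.0 z [0.5006 0.099  0.2495] F [ 0.3 -0.7 -0.6]
```

View pics/fin.png

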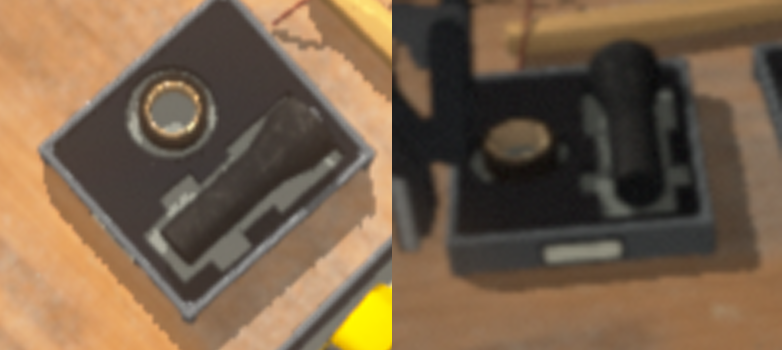

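The tape roll (172,110) sits in the round cut-out with an even gap all round, and the torch is beside it in its own cut-out. Handing in.

```bash
python3 -c "
from rig import *
print(finish_job())"
```

```text
the job is handed in; nothing more can be done
None
```

I handed the job in at about 47 s of robot time, with all five items released in their cut-outs and looking seated in the camera views; the masking tape was never touched, and no verdict came back.

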